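# Put the red core probe in the dry-block checker for its daily test

## Robot

A 7-joint arm with a two-finger parallel gripper is mounted at the origin on a cart in front of the work surface, level with it; the furniture and walls round the work are solid. World frame = base frame: x ahead of the robot, y to its left, z up, the work surface at z = 0. Lengths are in m, angles in rad, forces in N, time in s.
With the tool pointing down it reaches from about 0.4 to 0.85 m from the base axis. Payload 10.4 kg.
Tool frame: the origin (TCP) lies at the very end of the fingers, on their centre line; the grasp point (between the pads) lies 19 mm behind it; z points along the fingers, y is the line along which they close (so a half turn about z gives the same grasp; the last joint's range is limited). The gripper opens to 85 mm and grips with 20 to 120 N. Pads are 22 mm wide; open, the fingers measure 114 mm over their backs; the gripper's body (76 mm by 85 mm) begins 54 mm behind the grasp point. The pads swing forward as they close: fully open they stand 13 mm farther back than shut.
Start: joints at [1.115, 0.332, -0.065, 1.46, 0.022, 1.35, -0.088], TCP at [0.262, -0.567, 0.21] pointing down, gripper open.
Joint ranges: [-2.6, 2.6], [-0.5, 2.12], [-1.47, 1.34], [0.16, 2.42], [-1.27, 4.41], [0.06, 2.06], [-2.6, 2.6]. Speed limits (rad/s): [2.22, 2.22, 2.79, 2.79, 3.14, 3.14, 3.14].

## Interface

Orientations are given as a unit quaternion [x, y, z, w].
In Python, from workcell import * gives the robot as it stands. The module is installed in compiled form; this text tells all that it offers.
- The arm moves only by the tool carry_out, never from a script. Its argument "motion" is a list of rows, each an object with "xyz": the shift along the tool's x, y, z in m, a list of three; "angular": the turn, a rotation vector about the tool's x, y, z in degrees, a list of three. A call has 1 to 12 rows; each row is the pose to reach, as a shift and turn from the pose commanded when the call began, along the tool's axes at that moment; what a row does not reach only later rows make up. A row lasts 1/10 s, in which the tool goes at most 50 mm and 8.59 degrees, less where a joint would pass 70% of its speed; a pose out of reach is approached as far as the arm can. A call with a gripper value outside its range is refused whole. "hand" is the opening, from 0 (shut) to 1 (fully open), set as the call begins (left out, the last holds). The fingers move at their own pace and stop on an object; "grip_force" is the grip in N (left out, the last holds). Time passes only in rows, so rows that repeat a pose let the fingers close. It gives the time, the measured TCP pose, the force, the opening and the grip force at its end, in the units of the state.
- get_obs(): the state, without advancing time (a new reading comes with each control period).
- camera(name): name is "scene" or "top" or "wrist"; returns a dict with "img" (420x560x3 uint8, red, green, blue), "fx", "fy", "cx", "cy" (pixels), "k1" (the pictures are not rectified: a ray, as slopes to the right and down, at radius r is drawn at 1 + k1 r^2 times it, then the intrinsics apply), "extrinsics" (4x4, takes a point from camera to world coordinates). Camera axes: x right, y up, looking along -z (the intrinsics and any distortion apply to the point x, -y, -z); pixel columns grow to the right and rows downward; lengths in m; the calibration is good to about 2 mm. A picture is of the moment at which its call begins. There is no depth.
- hand_in(): hands the job in; it is judged then, once.
The state is a dict: "clock": time; "joint_pos": joint angles; "joint_velocities": joint speeds; "tau": joint torques, N m; "position": TCP position; "ee_rot": TCP orientation; "ft_force": force on the tool from outside, world axes, zero at the start; "torque": the same for the moment, N m; "grip_width": opening from 0.0 (shut) to 1.0 (fully open); "grasp_force": force on a finger pad.
Only numpy, scipy, OpenCV 4.12 (cv2) and the standard library are available. Lean on these libraries where they do the work, as an engineer would, in place of code of your own. Each camera call takes 0.05 s, during which the arm holds its last target. There are 200 camera calls.

## Task

The red-handled probe thermometer is due for its daily check. Swing the steel cover of the white dry-block checker right aside, take the red probe out of the rack and lower its needle all the way down into the snug-fitting, middle-sized well (do not let it drop), leave it standing there and then press the green start button. Leave the other probes in the rack and everything else on the table where it is.

Things in the scene. Friction and masses are not known exactly. Their poses are not given: they have to be found in the camera images.
- checker: Dry-block thermometer checker, fixed: white instrument 180 deep (x) x 130 wide (y) x 100 mm high; origin centre of its underside, +x to its back, z up. Rear deck (x -20 to +90 mm, 100 mm high) with a round 65 mm brass insert centred at x +35, y 0; in front a sloping screen, then a ledge 66 mm high (x -90 to -45 mm) with the start button
- well (a point): Mouth centre of the middle-sized (8 mm) well, at the insert's top, 100.5 mm above the table; z up. The insert has three vertical wells, 5, 8 and 12 mm in diameter, 120 degrees apart, each 13 mm from its centre; it may sit at any turn. The well is 73 mm deep with a flat floor; a 45-degree countersink widens its mouth to 13 mm
- cover (a joint): Swing cover over the insert, rad: 0 = over the wells, grows counterclockwise from above as the cover swings towards the back of the checker, 1.75 = end stop. It stays where it is left. Round steel plate, 68 mm across, 4 mm thick (103 to 107 mm above the table); the wells are free from about 1.3 on
- cover_knob (a point): Middle of the black upright knob on the cover: cylinder 14 mm in diameter, 26 mm high, from 107 to 133 mm above the table; this point is 123 mm above the table
- cover_hinge (a point): Point on the cover's vertical hinge axis at the same height as cover_knob; the knob's axis is 48 mm from it
- start_button_top (a point): Centre of the top of the green push button on the checker's ledge (22 mm across, in a 38 mm dark steel housing), 84 mm above the table; pressed straight down, 6 mm travel, about 5 N
- start_button (a joint): Travel of the start button, m: 0 released, 0.006 fully down; springs back
- rack: Probe rack, fixed: bent stainless stand 84 deep (x) x 166 wide (y) x 89 mm high; origin at the centre of its underside. Its 4 mm top plate (top 89 mm above the table) has three 12 mm holes in a row along y, 56 mm apart, through which the probes hang
- red_probe: The probe to be checked, loose, 0.08 kg, standing in any one of the rack's three holes: red square handle 22 x 22 mm, 74 mm high, above a straight steel needle 6 mm in diameter and 75 mm long with a tapered tip. Origin at the centre of the handle's underside, which rests on the rack's top plate; z points up the handle, x and y square to its faces
- red_tip (a point): Tip of the red probe's needle, 75 mm below the probe's origin on its axis
- yellow_probe: The same probe with a yellow handle; stays in the rack. Origin and axes as for the red one
- blue_probe: The same probe with a blue handle; stays in the rack. Origin and axes as for the red one
- lemon: Yellow lemon 72 x 57 x 58 mm, loose on the table, bystander; origin under its centre
- garlic: Garlic bulb 48 x 50 x 51 mm, loose on the table, bystander; origin under its centre
- spice_jar_0: Spice jar with red-brown spice and black lid, 44 mm across, 99 mm high, bystander; origin under its centre
- spice_jar_1: Spice jar with green spice and black lid, 44 mm across, 99 mm high, bystander; origin under its centre
- tin_tuna: Plain steel tin, 86 mm across, 40 mm high, bystander; origin under its centre
- squeeze_red: Red squeeze bottle, 60 mm across, 198 mm high, bystander; origin under its centre
Mind the look-alikes: they are no part of the job. Leave any pink look-alike of the red_probe alone.

How it is judged:
By the outcome, as a careful person would: the job done as asked, in the order asked, and still so for the second after the job is handed in, with the robot touching nothing.
It also fails if it takes over 64 s, if anything falls off the work surface, if the arm or the gripper's body presses on something with over 40 N, if the wrist force passes 120 N, or if a joint passes its speed limit or range.

## Working session

There is one attempt and no reset: what is moved stays moved. The work goes in short steps, Python scripts to look and compute and a tool call to move; the robot and the scene stay as the last step left them, time stands still between calls to the robot, and variables do not carry over. Pictures are saved under pics/ and viewed, at most 10 in all, crops included, and the job is handed in when it is done.

Besides the shell and the picture viewer there is one more tool, called after "Emit:" as a command line: name --argument value ..., lists and objects as JSON in quotes. carry_out: Moves the arm, as the interface text tells. Its arguments: {"type":"object","properties":{"motion":{"type":"array"},"hand":{"type":"number"},"grip_force":{"type":"number"}},"required":["motion"]}

```bash
mkdir -p pics
cat > h.py <<'E'
from workcell import *
import numpy as np, cv2
from scipy.spatial.transform import Rotation as R
def snap(n,f=None):
    c=camera(n)
    if f: cv2.imwrite('pics/'+f,c['img'][:,:,::-1])
    return c
def ray(c,u,v):
    K=np.array([[c['fx'],0,c['cx']],[0,c['fy'],c['cy']],[0,0,1.]])
    x,y=cv2.undistortPoints(np.array([[[u,v]]],float),K,np.array([c['k1'],0,0,0.]))[0,0]
    T=np.array(c['extrinsics']); d=T[:3,:3]@np.array([x,-y,-1]); return T[:3,3],d/np.linalg.norm(d)
def plane(c,u,v,z):
    o,d=ray(c,u,v); return o+d*(z-o[2])/d[2]
def tri(*cuv):
    A=0;b=0
    for c,u,v in cuv:
        o,d=ray(c,u,v);P=np.eye(3)-np.outer(d,d);A=A+P;b=b+P@o
    return np.linalg.solve(A,b)
def proj(c,p):
    T=np.array(c['extrinsics']);q=T[:3,:3].T@(np.array(p)-T[:3,3]);x,y=q[0]/-q[2],-q[1]/-q[2]
    s=1+c['k1']*(x*x+y*y);return np.array([c['fx']*x*s+c['cx'],c['fy']*y*s+c['cy']])
def totool(p,o=None):
    o=o or get_obs();return R.from_quat(o['ee_rot']).inv().apply(np.array(p)-np.array(o['position']))
E
python3 - <<'E'
from h import *
for n in('scene','top'):
    c=snap(n,n+'0.png');print(n,np.round(c['extrinsics'],3).tolist(),c['fx'],c['k1'])
o=get_obs();print(o)
E
```

```text
scene [[0.459, 0.404, -0.791, -0.1], [-0.888, 0.229, -0.398, -0.297], [0.02, 0.886, 0.464, 0.493], [0.0, 0.0, 0.0, 1.0]] 386.99594273912675 -0.08457658966652935
top [[0.012, 0.983, -0.181, 0.363], [-1.0, 0.011, -0.008, 0.057], [-0.006, 0.181, 0.983, 1.262], [0.0, 0.0, 0.0, 1.0]] 460.6234801498363 -0.1378095418569187
{'clock': 0.1, 'joint_pos': array([ 1.11542267,  0.33283402, -0.06472053,  1.46083889,  0.02158678,
        1.34986267, -0.08850887]), 'joint_velocities': array([ 5.57632808e-04, -2.77925525e-05,  1.09879767e-03, -2.01842027e-03,
       -6.04814984e-04, -1.07148393e-03, -2.95023041e-04]), 'tau': array([ 1.33219306e-03, -6.26746058e+01,  4.90985450e-02, -3.92432392e+01,
        1.63779734e-02,  6.89036620e-03, -2.37804238e-05]), 'position': array([ 0.26198824, -0.56706122,  0.20958851]), 'ee_rot': array([ 9.76676548e-01,  2.14715001e-01, -1.50563539e-04, -6.05649856e-04]), 'ft_force': array([-0.89347366, -0.19644233, -0.48173371]), 'torque': array([ 0.02124272, -0.03459503,  0.01041839]), 'grasp_force': 0.0, 'grip_width': 1.000565293511094}
```

View pics/scene0.png

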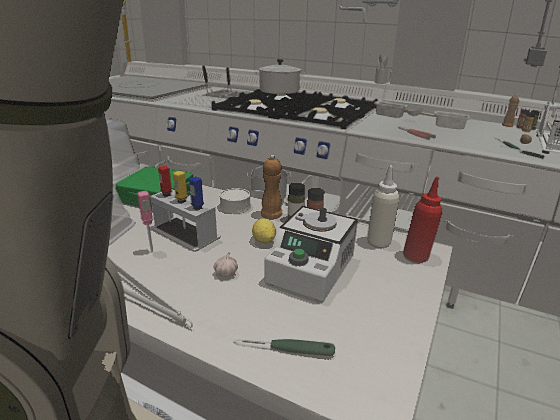

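View pics/top0.png

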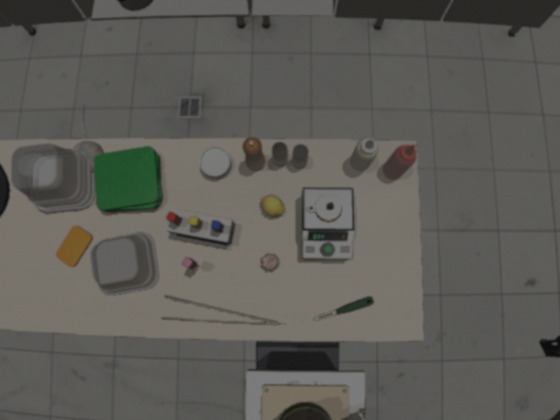

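Candidates for the red probe: red handle in the rack (scene 165,180 / top 173,217), the free-standing pink look-alike (scene 146,210 / top 189,263) and the red squeeze bottle (scene 422,228 / top 402,160). I choose the rack one. Next I measure it and check it in a close crop.

Run:
```python
from h import *
S=snap('scene');T=snap('top')
def cr(c,u0,v0,w,h):return cv2.resize(c['img'][v0:v0+h,u0:u0+w],(400,300),interpolation=cv2.INTER_CUBIC)
a=np.hstack([cr(S,130,155,100,75),cr(T,160,195,80,60)]);b=np.hstack([cr(S,260,200,100,75),cr(T,290,185,80,60)])
cv2.imwrite('pics/crops.png',np.vstack([a,b])[:,:,::-1])
def blobs(c,lo,hi,box):
    hsv=cv2.cvtColor(c['img'],cv2.COLOR_RGB2HSV);m=cv2.inRange(hsv,lo,hi);u0,v0,u1,v1=box
    z=np.zeros_like(m);z[v0:v1,u0:u1]=m[v0:v1,u0:u1];n,_,s,ce=cv2.connectedComponentsWithStats(z)
    return [(s[i].tolist(),ce[i].round(1).tolist()) for i in range(1,n) if s[i][4]>8]
col={'redlo':((0,150,60),(8,255,255)),'redhi':((172,150,60),(180,255,255)),'yel':((20,140,80),(32,255,255)),'blue':((110,130,40),(130,255,255)),'green':((55,120,50),(85,255,255))}
for k,(l,h) in col.items():
    sb,tb=((260,200,360,290),(295,185,360,265)) if k=='green' else ((130,155,230,250),(160,195,240,250))
    print(k,blobs(S,l,h,sb),blobs(T,l,h,tb))
```

```text
redlo [([158, 166, 13, 26, 177], [164.9, 178.0])] [([168, 213, 8, 8, 45], [171.2, 216.5])]
redhi [] []
yel [([173, 171, 14, 27, 233], [180.4, 183.9])] [([190, 217, 8, 8, 47], [193.5, 220.9])]
blue [([189, 177, 14, 27, 151], [196.6, 187.0])] [([212, 222, 8, 7, 43], [215.6, 225.0])]
green [([294, 251, 7, 3, 9], [297.0, 252.1])] []
```

View pics/crops.png

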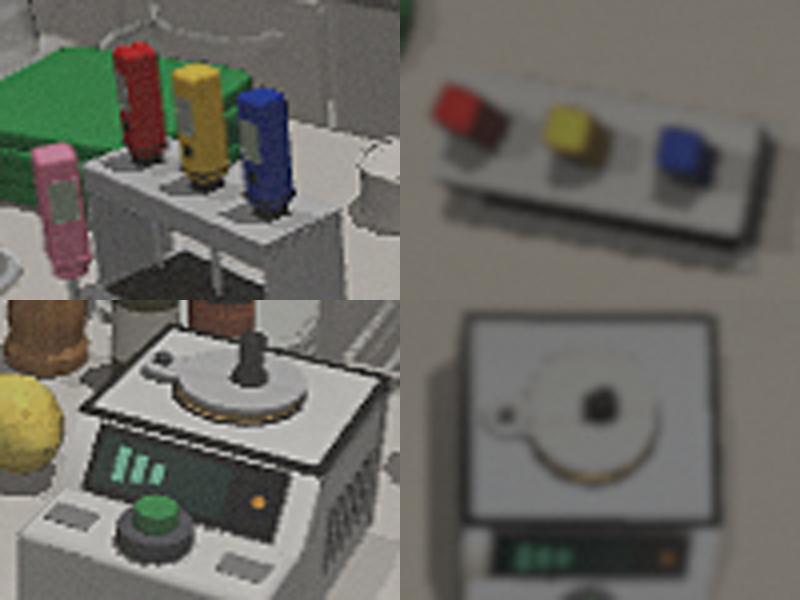

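The crop confirms the choice: the red probe stands in the rack's left hole (scene 164,168 at its top, top 171.5,216), next to yellow and blue. The cover is closed, with its hinge on the left (top 311,208) and the knob at (330,206). The green button is at scene (298,252).

Run:
```python
from h import *
S=snap('scene');T=snap('top')
np.set_printoptions(precision=4,suppress=True)
print('redtop',tri((S,164.2,167.5),(T,171.3,216)),plane(T,171.3,216,.163),plane(S,164.2,167.5,.163))
print('yeltop',plane(T,193.5,220.9,.160),'bluetop',plane(T,215.6,225,.160))
print('knobtop',tri((S,323,209.5),(T,330.3,205.5)),plane(T,330.3,205.5,.133))
print('hinge',tri((S,300.5,214.5),(T,311,207.5)),plane(T,311,207.5,.11))
print('btn',tri((S,299,251),(T,328,249)),plane(S,299,251,.084),plane(T,328,249,.084))
for u,v in((303.5,188.5),(353,188.5),(354,229),(302.5,229)):print(plane(T,u,v,.1))
W=snap('wrist');print(np.array(W['extrinsics']),W['fx'],W['k1'],'tool',get_obs()['position'])
```

```text
redtop [0.5391 0.336  0.1612] [0.5387 0.3355 0.163 ] [0.5356 0.3324 0.163 ]
yeltop [0.5278 0.2808 0.16  ] bluetop [0.5184 0.2262 0.16  ]
knobtop [ 0.5751 -0.0552  0.1316] [ 0.5746 -0.0544  0.133 ]
hinge [ 0.5733 -0.0072  0.1085] [ 0.5732 -0.0075  0.11  ]
btn [ 0.4699 -0.0522  0.0891] [ 0.477  -0.0491  0.084 ] [ 0.4704 -0.0527  0.084 ]
[0.6247 0.0113 0.1   ]
[ 0.6262 -0.117   0.1   ]
[ 0.5205 -0.1179  0.1   ]
[0.5192 0.0135 0.1   ]
[[ 0.4195  0.8684  0.2642  0.3286]
 [-0.9077  0.4015  0.1217 -0.5371]
 [-0.0004 -0.2909  0.9568  0.3727]
 [ 0.      0.      0.      1.    ]] 330.78974611403925 -0.04535775975879202 tool [ 0.2621 -0.5673  0.2101]
```

Emit:
carry_out --motion '[{"xyz":[0.04,-0.027,-0.03],"angular":[0,0,-5.4]},{"xyz":[0.083,-0.055,-0.04],"angular":[0,0,-10.8]},{"xyz":[0.125,-0.083,-0.04],"angular":[0,0,-16.2]},{"xyz":[0.166,-0.111,-0.04],"angular":[0,0,-21.6]},{"xyz":[0.207,-0.139,-0.04],"angular":[0,0,-27]},{"xyz":[0.249,-0.167,-0.04],"angular":[0,0,-32.4]},{"xyz":[0.29,-0.195,-0.04],"angular":[0,0,-37.8]},{"xyz":[0.332,-0.222,-0.04],"angular":[0,0,-43.2]},{"xyz":[0.374,-0.25,-0.04],"angular":[0,0,-48.6]},{"xyz":[0.415,-0.278,-0.04],"angular":[0,0,-54]},{"xyz":[0.457,-0.306,-0.04],"angular":[0,0,-59.6]},{"xyz":[0.499,-0.334,-0.04],"angular":[0,0,-65.2]}]' --hand 0.55

```text
clock: 1.55
position: [0.5709, -0.0612, 0.2506]
ee_rot: [0.706, 0.708, 0.0, 0.0]
ft_force: [0.1, -1.5, -0.0]
grip_width: 0.551
grasp_force: 0.0
```

Run:
```python
from h import *
c=snap('wrist','w1.png');o=get_obs();print(o['position'],o['ee_rot'],o['joint_pos'],o['grip_width'],o['clock'])
for p in((.575,-.055,.133),(.573,-.007,.107),(.4704,-.0525,.084)):print(proj(c,p))
```

```text
[ 0.573396   -0.05177804  0.25030192] [ 0.70034097  0.71380444  0.00223155 -0.00087636] [ 0.50333798  0.25540933 -0.58752906  1.51103662  0.13789172  1.41582293
 -0.07114861] 0.5463119513085672 1.6
[289.23267769 194.2281041 ]
[286.99662545 135.87871726]
[185.21837425 180.28504797]
```

View pics/w1.png

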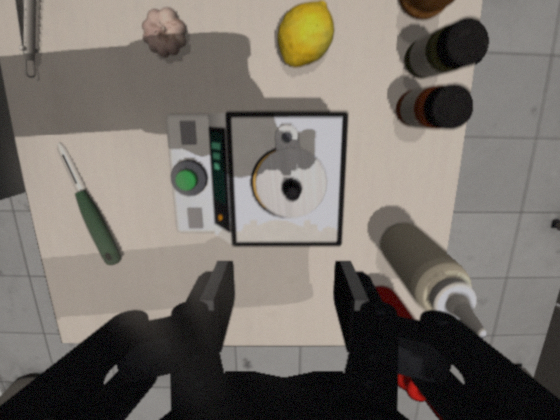

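The wrist view shows the closed cover with the knob at about (291,188), hinge pin at (287,136) and green button at (187,180). These agree with the first measurement. The arm was still settling, so I re-measure from rest.

Run:
```python
from h import *
np.set_printoptions(precision=4,suppress=True)
c=snap('wrist');T=snap('top');o=get_obs();print(o['position'],R.from_quat(o['ee_rot']).as_matrix())
g=cv2.cvtColor(c['img'],cv2.COLOR_RGB2GRAY)
for p in((.575,-.055,.133),(.573,-.007,.107)):print(proj(c,p))
u,v=290,190;b=(g[v-30:v+30,u-30:u+30]<60).astype(np.uint8)
n,l,s,ce=cv2.connectedComponentsWithStats(b)
for i in range(1,n):
  if s[i][4]>20:
    U,V=ce[i]+[u-30,v-30];print(s[i],U,V,'mid',plane(c,U,V,.123),'tri',tri((c,U,V),(T,330.3,205.5)))
h=cv2.cvtColor(c['img'],cv2.COLOR_RGB2HSV);m=cv2.inRange(h,(55,120,50),(85,255,255));m[:,:165]=0;m[:,208:]=0;M=cv2.moments(m,True);U,V=M['m10']/M['m00'],M['m01']/M['m00'];print('btn',U,V,plane(c,U,V,.084))
```

```text
[ 0.571  -0.0587  0.2501] [[-0.007   1.     -0.    ]
 [ 1.      0.007   0.0018]
 [ 0.0018 -0.     -1.    ]]
[286.0994 205.468 ]
[284.7906 147.2361]
[ 0  0 13 10 34] 265.7647058823529 164.02941176470588 mid [ 0.5565 -0.0204  0.123 ] tri [ 0.5624 -0.0314  0.1776]
[ 19  30  18  22 309] 287.50485436893206 200.5177993527508 mid [ 0.5763 -0.053   0.123 ] tri [ 0.577  -0.0554  0.1166]
btn 188.6206896551724 187.3448275862069 [ 0.4761 -0.051   0.084 ]
```

Emit:
carry_out --motion '[{"xyz":[0,0.002,0.015]},{"xyz":[0,0.003,0.035]},{"xyz":[0,0.003,0.06]},{"xyz":[0,0.003,0.085]},{"xyz":[0,0.003,0.105]},{"xyz":[0,0.003,0.12]},{"xyz":[0,0.003,0.13]},{"xyz":[0,0.003,0.136]},{"xyz":[0,0.003,0.136]},{"xyz":[0,0.003,0.136]},{"xyz":[0,0.003,0.136]}]'

```text
validation failed for argument at $.mo...
```

Emit:
carry_out --motion '[{"xyz":[0,0,0]},{"xyz":[0,0,0]},{"xyz":[0,0,0]},{"xyz":[0,0,0]},{"xyz":[0,0,0]},{"xyz":[0,0,0]}]' --hand 0 --grip_force 25

```text
validation failed for argument at $.mo...
```

Run:
```python
from h import *
o=get_obs();print(o)
p=np.array([.048,0]) 
for t in np.arange(.15,1.66,.15): # tool x=+y, tool y=+x ; knob from hinge: (r sin t, -r cos t)
    print(round(t,2),'x',round(.048*(1-np.cos(t)),4),'y',round(.048*np.sin(t),4),'ang',round(-np.degrees(t),1))
```

```text
{'clock': 1.7, 'joint_pos': array([ 0.50919622,  0.25177989, -0.5803242 ,  1.5145495 ,  0.13684032,
        1.41648968, -0.07070201]), 'joint_velocities': array([ 0.05133404, -0.02273737,  0.06326578,  0.02055121,  0.00809556,
        0.00456823,  0.00216731]), 'tau': array([-3.10503133e+00, -5.17999148e+01, -7.45881826e+00, -3.97418725e+01,
       -2.63473168e-01, -1.54654719e-01, -2.44169781e-02]), 'position': array([ 0.57102014, -0.05872625,  0.25007649]), 'ee_rot': array([ 7.04634420e-01,  7.09569944e-01,  6.41773277e-04, -6.46521955e-04]), 'ft_force': array([ 0.39010765, -0.73207415, -0.48388992]), 'torque': array([-0.01713741,  0.02660491, -0.02423571]), 'grasp_force': 0.0, 'grip_width': 0.5549921146467524}
0.15 x 0.0005 y 0.0072 ang -8.6
0.3 x 0.0021 y 0.0142 ang -17.2
0.45 x 0.0048 y 0.0209 ang -25.8
0.6 x 0.0084 y 0.0271 ang -34.4
0.75 x 0.0129 y 0.0327 ang -43.0
0.9 x 0.0182 y 0.0376 ang -51.6
1.05 x 0.0241 y 0.0416 ang -60.2
1.2 x 0.0306 y 0.0447 ang -68.8
1.35 x 0.0375 y 0.0468 ang -77.3
1.5 x 0.0446 y 0.0479 ang -85.9
1.65 x 0.0518 y 0.0478 ang -94.5
```

The angular field is required in each row.

Emit:
carry_out --motion '[{"xyz":[0,0.002,0.015],"angular":[0,0,0]},{"xyz":[0,0.003,0.035],"angular":[0,0,0]},{"xyz":[0,0.003,0.06],"angular":[0,0,0]},{"xyz":[0,0.003,0.085],"angular":[0,0,0]},{"xyz":[0,0.003,0.105],"angular":[0,0,0]},{"xyz":[0,0.003,0.12],"angular":[0,0,0]},{"xyz":[0,0.003,0.13],"angular":[0,0,0]},{"xyz":[0,0.003,0.136],"angular":[0,0,0]},{"xyz":[0,0.003,0.136],"angular":[0,0,0]},{"xyz":[0,0.003,0.136],"angular":[0,0,0]},{"xyz":[0,0.003,0.136],"angular":[0,0,0]}]'

```text
clock: 2.8
position: [0.5737, -0.0629, 0.1152]
ee_rot: [0.707, 0.707, 0.0, 0.001]
ft_force: [-0.2, -0.0, -0.2]
grip_width: 0.549
grasp_force: 0.0
```

Emit:
carry_out --motion '[{"xyz":[0,0,0],"angular":[0,0,0]},{"xyz":[0,0,0],"angular":[0,0,0]},{"xyz":[0,0,0],"angular":[0,0,0]},{"xyz":[0,0,0],"angular":[0,0,0]},{"xyz":[0,0,0],"angular":[0,0,0]},{"xyz":[0,0,0],"angular":[0,0,0]}]' --hand 0 --grip_force 25

```text
clock: 3.4
position: [0.5732, -0.0629, 0.1143]
ee_rot: [0.707, 0.707, 0.0, 0.0]
ft_force: [-0.8, 0.2, 0.0]
grip_width: -0.002
grasp_force: 0.0
```

Run:
```python
from h import *
c=snap('wrist');s=snap('scene');t=snap('top');o=get_obs();print(o['position'],o['joint_pos'],o['ft_force'],o['grip_width'])
print(proj(s,o['position']),proj(t,o['position']),proj(c,o['position']))
a=cv2.resize(s['img'][170:290,250:410],(400,300),interpolation=2);b=cv2.resize(t['img'][160:265,270:410],(400,300),interpolation=2)
d=cv2.resize(c['img'],(400,300))
cv2.imwrite('pics/m1.png',np.vstack([np.hstack([a,b]),np.hstack([d,d*0])])[:,:,::-1])
```

```text
[ 0.57313509 -0.06288975  0.11428624] [ 0.4953235   0.35399607 -0.56135901  1.68728969  0.2028166   1.15878676
 -0.11974064] [0.74479114 0.67975835 0.79783629] -0.0013309187391453347
[325.16717085 218.1919562 ] [332.92662015 207.44729425] [284.9807643 256.6872064]
```

View pics/m1.png

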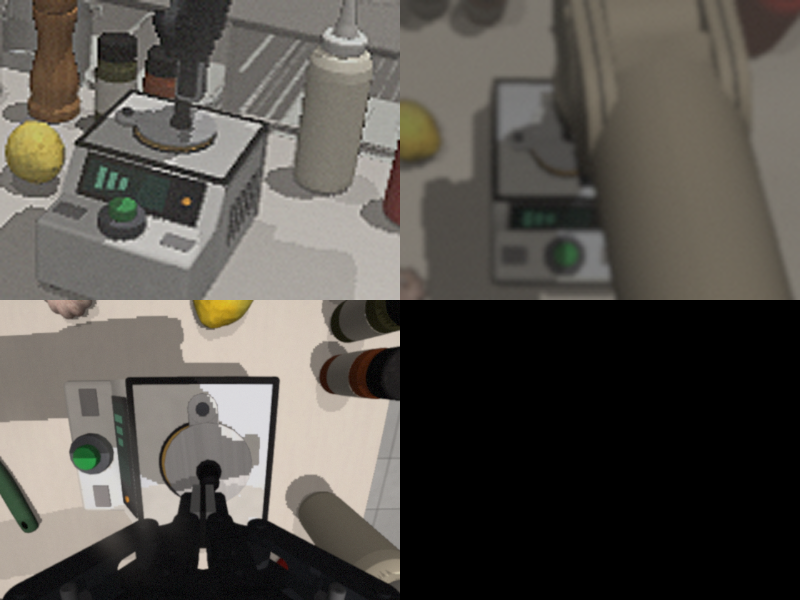

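The fingers closed empty: they stand just on the −y side of the knob (wrist crop (208,470), full picture about (291,238)). I recompute the knob from this view.

Run:
```python
from h import *
np.set_printoptions(precision=4,suppress=True)
c=snap('wrist');o=get_obs();print(o['position'])
for v in(232,238):print(plane(c,291,v,.133),plane(c,291,v,.123))
print('hinge',plane(c,283,152,.11),'btn',plane(c,119,214,.084))
print('fingertip px',proj(c,o['position']),proj(c,o['position']+np.array([0,.011,0])))
cv2.imwrite('pics/k.png',cv2.resize(c['img'][190:310,210:370],(800,600),interpolation=2)[:,:,::-1])
```

```text
[ 0.5732 -0.063   0.1143]
[ 0.5758 -0.0421  0.133 ] [ 0.5761 -0.0457  0.123 ]
[ 0.5759 -0.045   0.133 ] [ 0.5761 -0.0489  0.123 ]
hinge [ 0.5721 -0.008   0.11  ] btn [ 0.4709 -0.0482  0.084 ]
fingertip px [285.0258 256.8393] [285.0532 237.5998]
```

View pics/k.png

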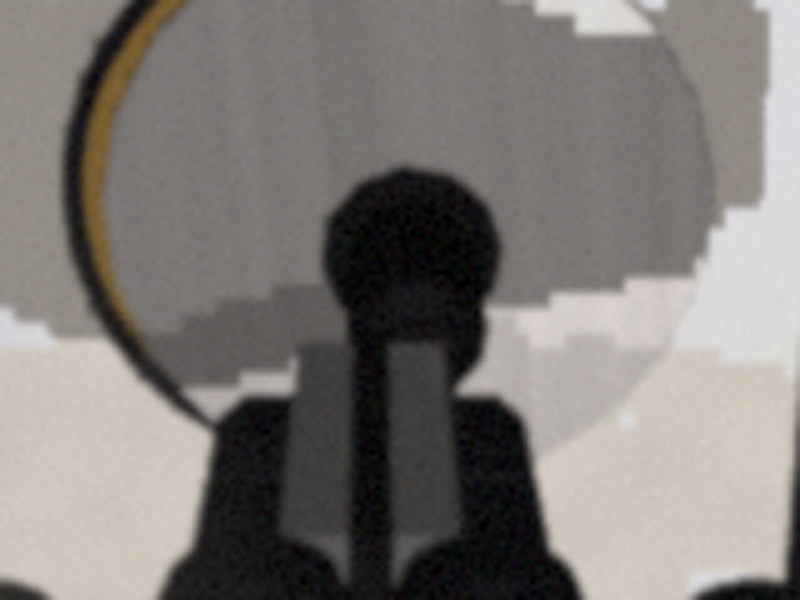

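Emit:
carry_out --motion '[{"xyz":[0,0,0],"angular":[0,0,0]},{"xyz":[0,0,0],"angular":[0,0,0]},{"xyz":[0,0,0],"angular":[0,0,0]},{"xyz":[0,0,0],"angular":[0,0,0]},{"xyz":[0.003,0.002,0],"angular":[0,0,0]},{"xyz":[0.006,0.003,0],"angular":[0,0,0]},{"xyz":[0.009,0.003,0],"angular":[0,0,0]},{"xyz":[0.009,0.003,0],"angular":[0,0,0]},{"xyz":[0.009,0.003,0],"angular":[0,0,0]}]' --hand 0.5

```text
clock: 4.5
position: [0.5761, -0.0537, 0.1143]
ee_rot: [0.707, 0.707, -0.0, 0.0]
ft_force: [1.1, -0.6, -0.4]
grip_width: 0.502
grasp_force: 0.0
```

Emit:
carry_out --motion '[{"xyz":[0,0,0],"angular":[0,0,0]},{"xyz":[0,0,0],"angular":[0,0,0]},{"xyz":[0,0,0],"angular":[0,0,0]},{"xyz":[0,0,0],"angular":[0,0,0]},{"xyz":[0,0,0],"angular":[0,0,0]},{"xyz":[0,0,0],"angular":[0,0,0]}]' --hand 0

```text
clock: 5.1
position: [0.5761, -0.054, 0.1143]
ee_rot: [0.707, 0.707, 0.0, 0.0]
ft_force: [0.4, 0.2, -0.0]
grip_width: -0.004
grasp_force: 0.0
```

Run:
```python
from h import *
c=snap('wrist');s=snap('scene')
a=cv2.resize(c['img'][190:310,210:370],(400,300),interpolation=2);b=cv2.resize(s['img'][170:260,270:390],(400,300),interpolation=2)
cv2.imwrite('pics/k2.png',np.hstack([a,b])[:,:,::-1])
o=get_obs();print(o['position'],proj(s,o['position']),proj(c,o['position']))
```

```text
[ 0.57615538 -0.05396471  0.11431332] [321.71262279 216.58375612] [285.00868579 256.79268132]
```

View pics/k2.png

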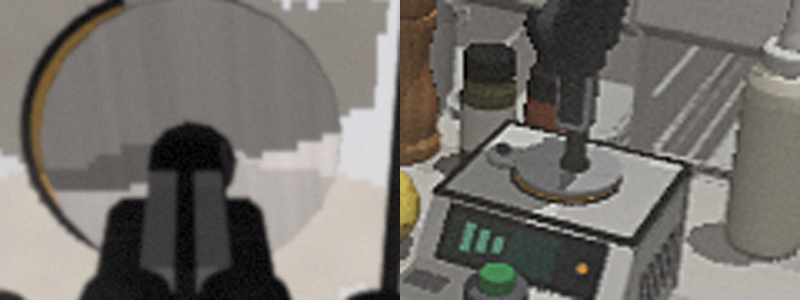

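Run:
```python
from h import *
c=snap('wrist');s=snap('scene');o=get_obs()
print(o['position'],tri((s,322.3,208),(c,285,258)),tri((s,323,218),(c,285,258)))
print(proj(s,[.576,-.054,.133]),proj(s,[.576,-.054,.107]),proj(c,[.576,-.054,.107]),proj(c,[.576,-.054,.133]))
g=cv2.cvtColor(s['img'],cv2.COLOR_RGB2GRAY);print(g[196:224,316:330])
```

```text
[ 0.57616821 -0.0539193   0.11431565] [ 0.57767687 -0.05001982  0.13150444] [ 0.5764035  -0.05648606  0.11131877]
[322.33075127 208.63871645] [321.45673717 219.69468942] [284.68567438 251.4422796 ] [284.80628834 272.91918911]
[[ 40  61  42  45  51  52  54  48  41  63  98  90  55  99]
 [ 45  74  50  45  50  44  48  54  53  69 101  83  54  98]
 [ 52  85  44  50  45  49  48  50  54  74 100  89  46  90]
 [ 56  85  44  46  52  55  48  51  54  77  94  77  93 180]
 [ 55  90  48  50  59  50  54  55  57  87  97  71  91 175]
 [ 55  68  46  56  51  51  54  51  53  87  98  76  91 176]
 [ 84  70  49  48  44  56  52  61  55  95  96  74  90 174]
 [ 84  56  45  54  46  50  55  54  58 102  92  64  99 175]
 [ 75  54  52  56  53  53  60  50  59 101  97  67 100 175]
 [ 78  69  48  48  52  49  57  51  67 100  91  69 108 173]
 [ 85  77  59  58  39  51  41  45  74 100  87  45  86 172]
 [ 67  85 103 101 106  85  74  66  88  98  86  78 179 169]
 [ 66  70  77  81  89 105 107  99 105  91  93 180 170 165]
 [ 46  58  94 104  40  47  63  74  85  59  82 177 166 164]
 [169  65  42  45  39  52  42  50  57  43  91 182 171 169]
 [121 142 220 172  42  52  54  56  50  49  76 167 159 161]
 [107 108 125 101  38  49  58  53  47  52  41  37  39  42]
 [114 109 110  84  49  53  50  53  53  84 171 188 148  56]
 [106 108 109  87  48  50  56  50  50  72 152 175 150 156]
 [102 105 109  90  39  57  58  56  50  74 147 152 152 150]
 [113 110 112  61  58  54  56  54  47  83 166 153 150 144]
 [111 112  74  49  47  51  54  54  47  63 110 154 152 150]
 [111 108  45  48  55  52  56  58  54  43  66 132 151 149]
 [106 110  43  55  52  59  53  50  60  49  66 137 156 148]
 [106 110  65  42  54  48  53  47  52  39  78 156 153 147]
 [105 113 118  91  79  60  43  45  60 102 156 148 148 148]
 [108 108  84  88  90  91 108 170 161 155 152 145 148 145]
 [108 106  82  89  88  81  97 156 153 150 154 149 150 147]]
```

The scene view shows the closed fingertips resting at the level of the knob's top (row 208, z≈0.132), although the reported TCP is 0.114. So the real tips sit about 18 mm higher than reported. I open, lower 17 mm and close.

Emit:
carry_out --motion '[{"xyz":[0,0,0],"angular":[0,0,0]},{"xyz":[0,0,0],"angular":[0,0,0]},{"xyz":[0,0,0],"angular":[0,0,0]},{"xyz":[0,0,0],"angular":[0,0,0]},{"xyz":[0,0,0],"angular":[0,0,0]},{"xyz":[0,0,0.005],"angular":[0,0,0]},{"xyz":[0,0,0.01],"angular":[0,0,0]},{"xyz":[0,0,0.014],"angular":[0,0,0]},{"xyz":[0,0,0.017],"angular":[0,0,0]},{"xyz":[0,0,0.017],"angular":[0,0,0]}]' --hand 0.5

```text
clock: 6.3
position: [0.5758, -0.0539, 0.0967]
ee_rot: [0.707, 0.707, -0.0, -0.0]
ft_force: [0.3, 0.1, -0.4]
grip_width: 0.505
grasp_force: 0.0
```

Emit:
carry_out --motion '[{"xyz":[0,0,0],"angular":[0,0,0]},{"xyz":[0,0,0],"angular":[0,0,0]},{"xyz":[0,0,0],"angular":[0,0,0]},{"xyz":[0,0,0],"angular":[0,0,0]},{"xyz":[0,0,0],"angular":[0,0,0]},{"xyz":[0,0,0],"angular":[0,0,0]}]' --hand 0

```text
clock: 6.9
position: [0.5764, -0.0539, 0.0976]
ee_rot: [0.707, 0.707, 0.0, 0.0]
ft_force: [0.1, 0.0, 2.7]
grip_width: 0.151
grasp_force: 24.7
```

Run:
```python
import numpy as np
for t in np.linspace(0,1.65,13)[1:]:print([round(.048*(1-np.cos(t)),4),round(.048*np.sin(t),4),0],round(-np.degrees(t),1))
```

```text
[np.float64(0.0005), np.float64(0.0066), 0] -7.9
[np.float64(0.0018), np.float64(0.013), 0] -15.8
[np.float64(0.004), np.float64(0.0192), 0] -23.6
[np.float64(0.0071), np.float64(0.0251), 0] -31.5
[np.float64(0.0109), np.float64(0.0305), 0] -39.4
[np.float64(0.0154), np.float64(0.0353), 0] -47.3
[np.float64(0.0206), np.float64(0.0394), 0] -55.1
[np.float64(0.0262), np.float64(0.0428), 0] -63.0
[np.float64(0.0323), np.float64(0.0454), 0] -70.9
[np.float64(0.0387), np.float64(0.0471), 0] -78.8
[np.float64(0.0452), np.float64(0.0479), 0] -86.7
[np.float64(0.0518), np.float64(0.0478), 0] -94.5
```

Emit:
carry_out --motion '[{"xyz":[0.0005,0.0066,0],"angular":[0,0,-7.9]},{"xyz":[0.0018,0.013,0],"angular":[0,0,-15.8]},{"xyz":[0.004,0.019,0],"angular":[0,0,-23.6]},{"xyz":[0.007,0.025,0],"angular":[0,0,-31.5]},{"xyz":[0.011,0.0305,0],"angular":[0,0,-39.4]},{"xyz":[0.0154,0.0353,0],"angular":[0,0,-47.3]},{"xyz":[0.0206,0.0394,0],"angular":[0,0,-55.1]},{"xyz":[0.0262,0.0428,0],"angular":[0,0,-63]},{"xyz":[0.0323,0.0454,0],"angular":[0,0,-70.9]},{"xyz":[0.0387,0.0471,0],"angular":[0,0,-78.8]},{"xyz":[0.0452,0.0479,0],"angular":[0,0,-86.7]},{"xyz":[0.0518,0.0478,0],"angular":[0,0,-94.5]}]'

```text
clock: 8.1
position: [0.62, -0.0013, 0.0972]
ee_rot: [-0.043, 0.999, -0.0, -0.004]
ft_force: [-23.5, -1.5, 11.9]
grip_width: 0.146
grasp_force: 25.7
```

Emit:
carry_out --motion '[{"xyz":[0,0,0],"angular":[0,0,0]},{"xyz":[0,0,0],"angular":[0,0,0]},{"xyz":[0,0,0],"angular":[0,0,0]}]'

```text
clock: 8.4
position: [0.62, -0.0016, 0.0971]
ee_rot: [-0.04, 0.999, -0.0, -0.004]
ft_force: [-21.9, -0.1, 16.2]
grip_width: 0.147
grasp_force: 26.1
```

Emit:
carry_out --motion '[{"xyz":[0,0,0],"angular":[0,0,0]},{"xyz":[0,0,0],"angular":[0,0,0]},{"xyz":[0,0,0],"angular":[0,0,0]},{"xyz":[0,0,0],"angular":[0,0,0]},{"xyz":[0,0,-0.02],"angular":[0,0,0]},{"xyz":[0,0,-0.05],"angular":[0,0,0]},{"xyz":[0,0,-0.09],"angular":[0,0,0]},{"xyz":[0,0,-0.13],"angular":[0,0,0]},{"xyz":[0,0,-0.16],"angular":[0,0,0]},{"xyz":[0,0,-0.18],"angular":[0,0,0]},{"xyz":[0,0,-0.18],"angular":[0,0,0]},{"xyz":[0,0,-0.18],"angular":[0,0,0]}]' --hand 0.45

```text
clock: 9.6
position: [0.624, -0.0021, 0.277]
ee_rot: [-0.039, 0.999, -0.0, 0.0]
ft_force: [0.3, 0.2, -0.4]
grip_width: 0.448
grasp_force: 0.0
```

Run:
```python
from h import *
o=get_obs();print(o['position'],o['ee_rot'],o['joint_pos'],o['clock'],o['grip_width'])
c=snap('wrist');s=snap('scene')
cv2.imwrite('pics/a1.png',np.hstack([cv2.resize(c['img'],(400,300)),cv2.resize(s['img'][190:280,250:370],(400,300),interpolation=2)])[:,:,::-1])
```

```text
[ 0.62400872 -0.00211415  0.27701929] [-3.92525112e-02  9.99229312e-01 -9.70464978e-05  1.16486419e-04] [ 0.568261    0.4375136  -0.89622161  1.32038327  0.33767032  1.5387088
  1.35886572] 9.6 0.44836435163914706
```

View pics/a1.png

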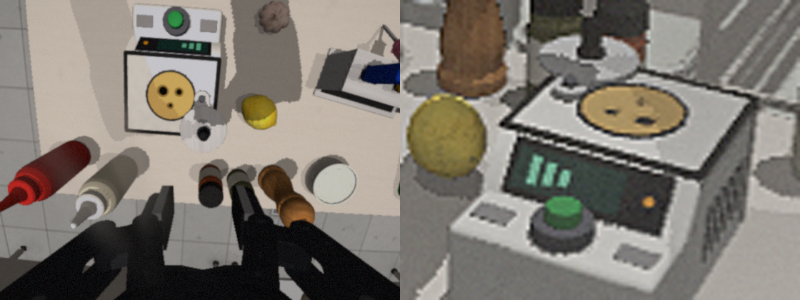

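The cover is fully aside (scene crop: cover at the back, insert bare). The wrist crop shows the three wells at about (163,88), (178,92) and (169,105), which I now measure. Closing empty means the real tips are about 18 mm above the reported TCP.

```bash
cat >> h.py <<'E'
def wells(c,p0=(.575,-.0535),ms=True):
    u,v=np.round(proj(c,[*p0,.1005])).astype(int)
    k=6;w=45;a=cv2.resize(c['img'][v-w:v+w,u-w:u+w],None,fx=k,fy=k,interpolation=cv2.INTER_CUBIC)
    hsv=cv2.cvtColor(a,cv2.COLOR_RGB2HSV);br=cv2.inRange(hsv,(10,60,60),(32,255,255))
    cn=max(cv2.findContours(br,cv2.RETR_EXTERNAL,2)[0],key=cv2.contourArea)
    hull=cv2.convexHull(cn);m=np.zeros_like(br);cv2.fillConvexPoly(m,hull,255);m=cv2.erode(m,np.ones((13,13)))
    V=hsv[:,:,2];th=np.median(V[(br>0)])*.45
    d=((V<th)&(m>0)).astype(np.uint8)
    n,l,s,ce=cv2.connectedComponentsWithStats(d);E=cv2.fitEllipse(hull);f=lambda q:plane(c,u-w+(q[0]+.5)/k-.5,v-w+(q[1]+.5)/k-.5,.1005)
    C=f(E[0]);print('insert',C[:2].round(4),'axes px',np.round(np.array(E[1])/k,1))
    for i in range(1,n):
        if s[i][4]>60:
            P=f(ce[i]);r=P-C;print(' dark',s[i][4]/k/k,P[:2].round(4),'r mm',round(1e3*np.hypot(r[0],r[1]),1),'ang',round(np.degrees(np.arctan2(r[1],r[0]))))
E
python3 - <<'E'
from h import *
c=snap('wrist');wells(c);wells(snap('top'))
print(totool([.54,.31,.28]))
E
```

```text
insert [ 0.5712 -0.0524] axes px [66.6 69.2]
 dark 100.8611111111111 [ 0.5655 -0.0633] r mm 12.3 ang -117
 dark 43.44444444444445 [ 0.5655 -0.041 ] r mm 12.8 ang 117
 dark 15.5 [ 0.5849 -0.0521] r mm 13.7 ang 1
insert [ 0.5694 -0.0402] axes px [16.1 24.3]
[ 0.05878769  0.31788163 -0.00377119]
```

Emit:
carry_out --motion '[{"xyz":[0.003,0.015,0],"angular":[0,0,8.5]},{"xyz":[0.008,0.045,0],"angular":[0,0,17]},{"xyz":[0.014,0.08,0],"angular":[0,0,25.5]},{"xyz":[0.021,0.115,0],"angular":[0,0,34]},{"xyz":[0.028,0.15,0],"angular":[0,0,42.5]},{"xyz":[0.034,0.185,0],"angular":[0,0,51]},{"xyz":[0.041,0.22,0],"angular":[0,0,59.5]},{"xyz":[0.048,0.255,0],"angular":[0,0,68]},{"xyz":[0.053,0.285,0],"angular":[0,0,76.5]},{"xyz":[0.057,0.305,0],"angular":[0,0,85]},{"xyz":[0.059,0.315,0],"angular":[0,0,93.5]},{"xyz":[0.059,0.318,0],"angular":[0,0,102]}]' --hand 0.7

```text
clock: 11.0
position: [0.539, 0.312, 0.2765]
ee_rot: [0.753, 0.658, -0.0, -0.0]
ft_force: [0.6, 0.2, -0.0]
grip_width: 0.702
grasp_force: 0.0
```

Emit:
carry_out --motion '[{"xyz":[0,0,0],"angular":[0,0,2]},{"xyz":[0,0,0],"angular":[0,0,3]},{"xyz":[0,0,0],"angular":[0,0,3]},{"xyz":[0,0,0],"angular":[0,0,3]},{"xyz":[0,0,0],"angular":[0,0,3]}]'

```text
clock: 11.5
position: [0.5402, 0.3101, 0.2772]
ee_rot: [0.769, 0.64, -0.0, -0.0]
ft_force: [0.7, -0.5, 0.1]
grip_width: 0.7
grasp_force: 0.0
```

```bash
cat >> h.py <<'E'
def reds(c,z=.163):
    hsv=cv2.cvtColor(c['img'],cv2.COLOR_RGB2HSV)
    m=cv2.inRange(hsv,(0,150,50),(9,255,255))|cv2.inRange(hsv,(173,150,50),(180,255,255))
    for cn in cv2.findContours(m,cv2.RETR_EXTERNAL,2)[0]:
        if cv2.contourArea(cn)<60:continue
        r=cv2.minAreaRect(cn);ap=cv2.approxPolyDP(cn,3,True)[:,0]
        print('red area',cv2.contourArea(cn),'centre',np.round(r[0]),'size',np.round(r[1]),[(p.tolist(),plane(c,*p,z)[:2].round(4).tolist()) for p in ap])
E
python3 - <<'E'
from h import *
o=get_obs();print(o['position'],o['ee_rot'],o['joint_pos'],o['clock'])
c=snap('wrist','r1.png');reds(c);print(proj(c,[.5387,.3355,.163]))
E
```

```text
[0.54024536 0.31009486 0.27715632] [ 7.68715938e-01  6.39590337e-01 -8.87196186e-05 -2.47407742e-06] [-0.07520516  0.38404526 -0.70574793  1.32952493  0.2458415   1.51556275
 -0.94063401] 11.5
red area 632.0 centre [277. 167.] size [24. 31.] [([271, 151], [0.5373, 0.3551]), ([264, 179], [0.5269, 0.3331]), ([284, 183], [0.5429, 0.3266]), ([288, 157], [0.5502, 0.3476])]
[277.13381657 173.69632839]
```

View pics/r1.png

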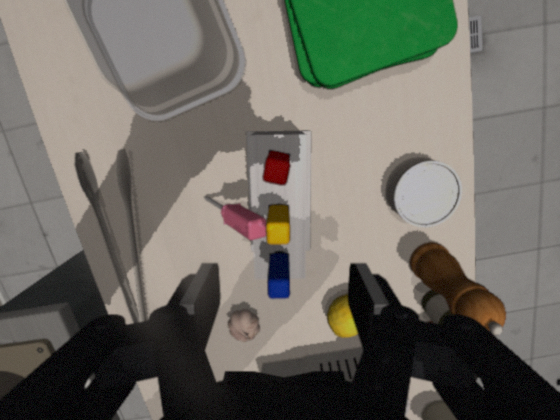

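The wrist view shows the red handle at (277,167) in the outer hole, with yellow (278,224) and blue (279,275) beside it and the pink look-alike at (244,221) outside the rack. The red handle is turned about 11° further than the tool, so I move above it and turn to match.

Emit:
carry_out --motion '[{"xyz":[0.007,-0.002,0.01],"angular":[0,0,3]},{"xyz":[0.014,-0.003,0.022],"angular":[0,0,6]},{"xyz":[0.021,-0.005,0.036],"angular":[0,0,9]},{"xyz":[0.025,-0.006,0.048],"angular":[0,0,11]},{"xyz":[0.027,-0.006,0.058],"angular":[0,0,11]},{"xyz":[0.027,-0.006,0.063],"angular":[0,0,11]},{"xyz":[0.027,-0.006,0.063],"angular":[0,0,11]},{"xyz":[0.027,-0.006,0.063],"angular":[0,0,11]}]'

```text
clock: 12.35
position: [0.5395, 0.3377, 0.2148]
ee_rot: [0.827, 0.563, 0.0, 0.0]
ft_force: [-0.3, 0.5, 0.9]
grip_width: 0.703
grasp_force: 0.0
```

Run:
```python
from h import *
o=get_obs();print(o['position'],o['ee_rot'],o['clock'])
c=snap('wrist');reds(c);print(proj(c,[.539,.337,.163]))
hsv=cv2.cvtColor(c['img'],cv2.COLOR_RGB2HSV)
u,v=proj(c,[.539,.337,.163]).astype(int)
m=(((hsv[:,:,0]<9)|(hsv[:,:,0]>172))&(hsv[:,:,1]>140))
for i in range(v-60,v+40,5):print(i,''.join('%4d'%hsv[i,j,2] if m[i,j] else '   .' for j in range(u-36,u+37,4)))
```

```text
[0.53954348 0.33769281 0.21477507] [8.26577265e-01 5.62823192e-01 2.66863735e-04 9.37272195e-05] 12.35
red area 1229.5 centre [282. 216.] size [47. 29.] [([275, 192], [0.5424, 0.3616]), ([269, 207], [0.5348, 0.3535]), ([268, 235], [0.5265, 0.3352]), ([274, 239], [0.5293, 0.3309]), ([293, 239], [0.5415, 0.3261]), ([297, 232], [0.5459, 0.3299]), ([294, 194], [0.5536, 0.3557])]
[283.8306329  226.38814667]
166    .   .   .   .   .   .   .   .   .   .   .   .   .   .   .   .   .   .   .
171    .   .   .   .   .   .   .   .   .   .   .   .   .   .   .   .   .   .   .
176    .   .   .   .   .   .   .   .   .   .   .   .   .   .   .   .   .   .   .
181    .   .   .   .   .   .   .   .   .   .   .   .   .   .   .   .   .   .   .
186    .   .   .   .   .   .   .   .   .   .   .   .   .   .   .   .   .   .   .
191    .   .   .   .   .   .   .   .   .  40   .   .   .   .   .   .   .   .   .
196    .   .   .   .   .   .  58  57  62  56  59  60   .   .   .   .   .   .   .
201    .   .   .   .   .   .  59  61  60  58  60  61   .   .   .   .   .   .   .
206    .   .   .   .   .   .  63  61  59  63  
[... 225 characters left out ...]
 105 108 108 108 104 105  91   .   .   .   .   .   .
226    .   .   .   .   .   . 108 104 106 106 111 104 153   .   .   .   .   .   .
231    .   .   .   .   .   . 164 180 179 182 183 183 159   .   .   .   .   .   .
236    .   .   .   .   .   . 159 171 166 152 150 155 135   .   .   .   .   .   .
241    .   .   .   .   .   .   .   .   .   .   .   .   .   .   .   .   .   .   .
246    .   .   .   .   .   .   .   .   .   .   .   .   .   .   .   .   .   .   .
251    .   .   .   .   .   .   .   .   .   .   .   .   .   .   .   .   .   .   .
256    .   .   .   .   .   .   .   .   .   .   .   .   .   .   .   .   .   .   .
261    .   .   .   .   .   .   .   .   .   .   .   .   .   .   .   .   .   .   .
```

Emit:
carry_out --motion '[{"xyz":[0,-0.001,0.012],"angular":[0,0,0]},{"xyz":[0,-0.001,0.03],"angular":[0,0,0]},{"xyz":[0,-0.001,0.05],"angular":[0,0,0]},{"xyz":[0,-0.001,0.07],"angular":[0,0,0]},{"xyz":[0,-0.001,0.085],"angular":[0,0,0]},{"xyz":[0,-0.001,0.097],"angular":[0,0,0]},{"xyz":[0,-0.001,0.104],"angular":[0,0,0]},{"xyz":[0,-0.001,0.105],"angular":[0,0,0]},{"xyz":[0,-0.001,0.105],"angular":[0,0,0]},{"xyz":[0,-0.001,0.105],"angular":[0,0,0]}]'

```text
clock: 13.4
position: [0.5387, 0.3386, 0.1102]
ee_rot: [0.827, 0.563, 0.001, 0.0]
ft_force: [-0.3, -0.7, -0.3]
grip_width: 0.699
grasp_force: 0.0
```

Emit:
carry_out --motion '[{"xyz":[0,0,0],"angular":[0,0,0]},{"xyz":[0,0,0],"angular":[0,0,0]},{"xyz":[0,0,0],"angular":[0,0,0]},{"xyz":[0,0,0],"angular":[0,0,0]},{"xyz":[0,0,0],"angular":[0,0,0]},{"xyz":[0,0,0],"angular":[0,0,0]},{"xyz":[0,0,0],"angular":[0,0,0]}]' --hand 0 --grip_force 35

```text
clock: 14.1
position: [0.5385, 0.3384, 0.1097]
ee_rot: [0.827, 0.563, 0.0, 0.0]
ft_force: [0.0, -0.8, 5.7]
grip_width: 0.255
grasp_force: 35.2
```

Emit:
carry_out --motion '[{"xyz":[0,0,-0.005],"angular":[0,0,0]},{"xyz":[0,0,-0.012],"angular":[0,0,0]},{"xyz":[0,0,-0.022],"angular":[0,0,0]},{"xyz":[0,0,-0.036],"angular":[0,0,0]},{"xyz":[0,0,-0.052],"angular":[0,0,0]},{"xyz":[0,0,-0.07],"angular":[0,0,0]},{"xyz":[0,0,-0.09],"angular":[0,0,0]},{"xyz":[0,0,-0.11],"angular":[0,0,0]},{"xyz":[0,0,-0.13],"angular":[0,0,0]},{"xyz":[0,0,-0.143],"angular":[0,0,0]},{"xyz":[0,0,-0.15],"angular":[0,0,0]},{"xyz":[0,0,-0.15],"angular":[0,0,0]}]'

```text
clock: 15.3
position: [0.5385, 0.3386, 0.2603]
ee_rot: [0.827, 0.563, 0.001, 0.0]
ft_force: [-0.7, -0.1, -0.7]
grip_width: 0.253
grasp_force: 34.6
```

Run:
```python
from h import *
o=get_obs();print(o['position'],o['grip_width'],o['grasp_force'],o['joint_pos'],o['clock'])
print(totool([.565,-.041,.26]),totool([.565,-.1,.26]))
c=snap('scene');reds(c)
```

```text
[0.53847324 0.33855746 0.26028536] 0.2534852298802592 34.60794746875763 [-0.14464617  0.41326276 -0.67703971  1.32318777  0.25554868  1.49040008
 -1.17507286] 15.3
[-3.43426930e-01  1.63785075e-01  7.05478819e-05] [-3.98321799e-01  1.85408024e-01  3.22479887e-05]
red area 539.5 centre [428. 206.] size [55. 25.] [([436, 177], [0.8049, -0.2461]), ([429, 194], [0.6954, -0.2457]), ([422, 194], [0.6876, -0.2324]), ([426, 201], [0.6563, -0.2454]), ([433, 201], [0.6637, -0.2582]), ([432, 205], [0.6432, -0.259]), ([423, 201], [0.6531, -0.2399]), ([415, 205], [0.6258, -0.2286]), ([427, 218], [0.5807, -0.2586]), ([421, 220], [0.5669, -0.2498]), ([422, 229], [0.5333, -0.2571]), ([428, 218], [0.5817, -0.2603]), ([430, 223], [0.5633, -0.2665]), ([426, 224], [0.5558, -0.2606]), ([432, 228], [0.5459, -0.2725]), ([431, 233], [0.5266, -0.2735]), ([440, 215], [0.6059, -0.279])]
red area 216.0 centre [157. 116.] size [28. 11.] [([157, 102], [1.0887, 0.8786]), ([153, 103], [1.0661, 0.879]), ([153, 129], [0.774, 0.5974]), ([161, 130], [0.7775, 0.5671]), ([162, 109], [1.0011, 0.77])]
```

Emit:
carry_out --motion '[{"xyz":[-0.004,0.002,-0.02],"angular":[0,0,0]},{"xyz":[-0.015,0.007,-0.03],"angular":[0,0,0]},{"xyz":[-0.04,0.019,-0.03],"angular":[0,0,0]},{"xyz":[-0.075,0.036,-0.03],"angular":[0,0,0]},{"xyz":[-0.115,0.055,-0.03],"angular":[0,0,0]},{"xyz":[-0.155,0.074,-0.03],"angular":[0,0,0]},{"xyz":[-0.195,0.093,-0.03],"angular":[0,0,0]},{"xyz":[-0.235,0.112,-0.03],"angular":[0,0,0]},{"xyz":[-0.27,0.129,-0.03],"angular":[0,0,0]},{"xyz":[-0.3,0.143,-0.03],"angular":[0,0,0]},{"xyz":[-0.325,0.155,-0.03],"angular":[0,0,0]},{"xyz":[-0.34,0.162,-0.03],"angular":[0,0,0]}]'

```text
clock: 16.55
position: [0.5639, -0.041, 0.2887]
ee_rot: [0.828, 0.561, -0.001, 0.0]
ft_force: [0.5, -0.2, -0.3]
grip_width: 0.249
grasp_force: 34.6
```

Emit:
carry_out --motion '[{"xyz":[-0.003,0.002,0.005],"angular":[0,0,0]},{"xyz":[-0.003,0.002,0.02],"angular":[0,0,0]},{"xyz":[-0.003,0.002,0.035],"angular":[0,0,0]},{"xyz":[-0.003,0.002,0.047],"angular":[0,0,0]},{"xyz":[-0.003,0.002,0.055],"angular":[0,0,0]},{"xyz":[-0.003,0.002,0.055],"angular":[0,0,0]},{"xyz":[-0.003,0.002,0.055],"angular":[0,0,0]},{"xyz":[-0.003,0.002,0.055],"angular":[0,0,0]}]'

```text
clock: 17.35
position: [0.5655, -0.0408, 0.235]
ee_rot: [0.827, 0.563, 0.0, 0.0]
ft_force: [-0.2, -0.5, -0.7]
grip_width: 0.252
grasp_force: 34.6
```

Run:
```python
from h import *
o=get_obs();print(o['position'],o['joint_pos'],o['grasp_force'],o['clock'])
c=snap('wrist');s=snap('scene');t=snap('top')
try: wells(c)
except Exception as e:print(e)
p=np.array(o['position'])
for n,q in(('tip',p-[0,0,.095]),('origin',p-[0,0,.02]),('well',[.565,-.041,.1005])):print(n,proj(c,q),proj(s,q),proj(t,q))
a=cv2.resize(s['img'][150:240,260:380],(400,300),interpolation=2);u,v=proj(c,[.571,-.0525,.1005]).astype(int)
b=cv2.resize(c['img'][v-75:v+75,u-100:u+100],(400,300),interpolation=2);print('crop o',u-100,v-75)
cv2.imwrite('pics/b1.png',np.hstack([a,b])[:,:,::-1])
```

```text
[ 0.56550346 -0.04082546  0.23498759] [ 0.42172754  0.23010909 -0.50435448  1.56122854  0.11272794  1.37819139
 -0.46809771] 34.607616662979126 17.35
insert [ 0.5726 -0.0515] axes px [68.8 72.2]
 dark 48.111111111111114 [ 0.566  -0.0404] r mm 12.9 ang 121
 dark 15.611111111111112 [ 0.5853 -0.0515] r mm 12.7 ang 0
 dark 300.80555555555554 [ 0.5608 -0.0648] r mm 17.8 ang -132
tip [284.02988252 208.02918768] [314.68194229 206.17608486] [325.12542565 208.52293274]
origin [284.2310302  242.51352241] [316.99483982 171.96482171] [327.91337386 202.78657942]
well [283.52394137 196.7482147 ] [313.50886189 223.15085573] [323.86569926 211.44949894]
crop o 194 130
```

View pics/b1.png

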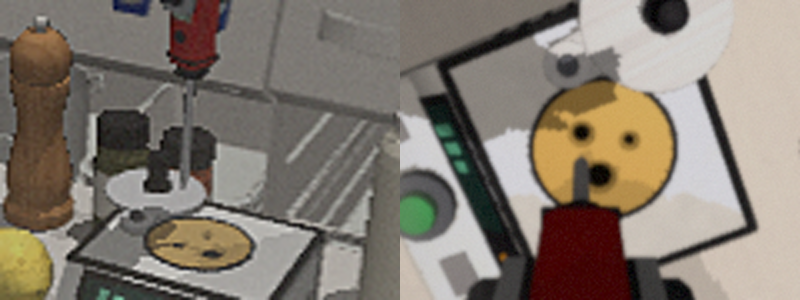

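The picture shows the needle tip (wrist 284,208; scene 315,206) above the middle-sized well (wrist 285,196), where the calibration puts them. The well re-measures at (0.566,−0.0404) against the tool at (0.5655,−0.0408), so I lower into the mouth.

Emit:
carry_out --motion '[{"xyz":[0,0,0.006],"angular":[0,0,0]},{"xyz":[0,0,0.014],"angular":[0,0,0]},{"xyz":[0,0,0.022],"angular":[0,0,0]},{"xyz":[0,0,0.029],"angular":[0,0,0]},{"xyz":[0,0,0.034],"angular":[0,0,0]},{"xyz":[0,0,0.038],"angular":[0,0,0]},{"xyz":[0,0,0.042],"angular":[0,0,0]},{"xyz":[0,0,0.046],"angular":[0,0,0]},{"xyz":[0,0,0.05],"angular":[0,0,0]},{"xyz":[0,0,0.05],"angular":[0,0,0]}]'

```text
clock: 18.5
position: [0.5652, -0.0408, 0.1839]
ee_rot: [0.827, 0.563, 0.0, -0.0]
ft_force: [0.7, 1.1, -1.7]
grip_width: 0.251
grasp_force: 34.5
```

Emit:
carry_out --motion '[{"xyz":[0,0,0.006],"angular":[0,0,0]},{"xyz":[0,0,0.012],"angular":[0,0,0]},{"xyz":[0,0,0.018],"angular":[0,0,0]},{"xyz":[0,0,0.024],"angular":[0,0,0]},{"xyz":[0,0,0.03],"angular":[0,0,0]},{"xyz":[0,0,0.036],"angular":[0,0,0]},{"xyz":[0,0,0.042],"angular":[0,0,0]},{"xyz":[0,0,0.048],"angular":[0,0,0]},{"xyz":[0,0,0.053],"angular":[0,0,0]},{"xyz":[0,0,0.056],"angular":[0,0,0]},{"xyz":[0,0,0.056],"angular":[0,0,0]}]'

```text
clock: 19.6
position: [0.5652, -0.0408, 0.1278]
ee_rot: [0.827, 0.563, 0.0, -0.0]
ft_force: [4.2, 1.8, -3.3]
grip_width: 0.255
grasp_force: 34.3
```

Emit:
carry_out --motion '[{"xyz":[0,0,0.002],"angular":[0,0,0]},{"xyz":[0,0,0.004],"angular":[0,0,0]},{"xyz":[0,0,0.005],"angular":[0,0,0]},{"xyz":[0,0,0.005],"angular":[0,0,0]},{"xyz":[0,0,0.005],"angular":[0,0,0]}]'

```text
clock: 20.1
position: [0.5653, -0.0408, 0.1234]
ee_rot: [0.827, 0.563, 0.0, 0.0]
ft_force: [4.4, 2.4, 0.3]
grip_width: 0.257
grasp_force: 34.8
```

Emit:
carry_out --motion '[{"xyz":[0.0008,0.0008,0],"angular":[0,0,0]},{"xyz":[0.0008,0.0008,0.001],"angular":[0,0,0]},{"xyz":[0.0008,0.0008,0.002],"angular":[0,0,0]},{"xyz":[0.0008,0.0008,0.002],"angular":[0,0,0]},{"xyz":[0.0008,0.0008,0.002],"angular":[0,0,0]}]'

```text
clock: 20.6
position: [0.566, -0.0409, 0.122]
ee_rot: [0.827, 0.563, -0.0, 0.0]
ft_force: [-1.5, 1.5, 8.7]
grip_width: 0.254
grasp_force: 36.1
```

Fz has risen to 8.7 N, so the tip is on the well floor. Release and rise.

Emit:
carry_out --motion '[{"xyz":[0,0,0],"angular":[0,0,0]},{"xyz":[0,0,0],"angular":[0,0,0]},{"xyz":[0,0,0],"angular":[0,0,0]},{"xyz":[0,0,0],"angular":[0,0,0]},{"xyz":[0,0,0],"angular":[0,0,0]},{"xyz":[0,0,-0.01],"angular":[0,0,0]},{"xyz":[0,0,-0.03],"angular":[0,0,0]},{"xyz":[0,0,-0.055],"angular":[0,0,0]},{"xyz":[0,0,-0.08],"angular":[0,0,0]},{"xyz":[0,0,-0.105],"angular":[0,0,0]},{"xyz":[0,0,-0.125],"angular":[0,0,0]},{"xyz":[0,0,-0.135],"angular":[0,0,0]}]' --hand 0.6

```text
clock: 21.8
position: [0.5669, -0.0404, 0.259]
ee_rot: [0.827, 0.563, 0.001, 0.001]
ft_force: [-0.8, -0.3, -0.0]
grip_width: 0.598
grasp_force: 0.0
```

Run:
```python
from h import *
o=get_obs();print(o['position'],o['grip_width'],o['clock'])
s=snap('scene');t=snap('top');reds(s,.1765);reds(t,.1765)
hsv=cv2.cvtColor(s['img'],cv2.COLOR_RGB2HSV)
print('exp',proj(s,[.566,-.0405,.1765]),proj(s,[.566,-.0405,.1025]),proj(t,[.566,-.0405,.1765]))
c=snap('wrist');reds(c,.1765);print(proj(c,[.566,-.0405,.1765]))
h=cv2.cvtColor(c['img'],cv2.COLOR_RGB2HSV);m=cv2.inRange(h,(55,120,50),(85,255,255))
n,l,st,ce=cv2.connectedComponentsWithStats(m)
for i in range(1,n):
  if st[i][4]>100:print('green',st[i][4],ce[i],plane(c,*ce[i],.084))
print(totool([.473,-.051,.22]))
```

```text
[ 0.5668519  -0.04037224  0.25900438] 0.5984553861908747 21.8
red area 515.5 centre [427. 206.] size [56. 26.] [([436, 177], [0.7678, -0.2482]), ([422, 196], [0.6454, -0.2366]), ([429, 200], [0.6331, -0.2521]), ([427, 203], [0.617, -0.2506]), ([435, 200], [0.6393, -0.2627]), ([438, 204], [0.6234, -0.2704]), ([426, 205], [0.6069, -0.2503]), ([420, 199], [0.6287, -0.2354]), ([414, 207], [0.5863, -0.2313]), ([421, 209], [0.5844, -0.2445]), ([425, 217], [0.555, -0.2563]), ([431, 215], [0.5686, -0.2649]), ([425, 221], [0.5394, -0.2587]), ([430, 225], [0.5287, -0.2689]), ([427, 234], [0.4942, -0.269]), ([432, 224], [0.5342, -0.2715]), ([436, 225], [0.534, -0.2783]), ([432, 228], [0.5195, -0.2735]), ([435, 230], [0.5148, -0.2791]), ([440, 215], [0.577, -0.2798])]
exp [315.73405427 189.77062225] [313.53295904 222.056979  ] [326.29987837 205.62084486]
red area 4433.0 centre [478. 314.] size [163.  43.] [([412, 265], [0.6478, -0.1201]), ([409, 280], [0.6419, -0.1324]), ([414, 279], [0.6461, -0.1331]), ([412, 286], [0.6429, -0.1388]), ([418, 286], [0.6476, -0.1408]), ([422, 297], [0.6482, -0.1523]), ([420, 294], [0.6473, -0.1488]), ([426, 296], [0.6516, -0.1526]), ([435, 308], [0.6561, -0.1671]), ([459, 315], [0.6742, -0.1821]), ([531, 375], [0.7262, -0.2759]), ([535, 373], [0.7302, -0.2751]), ([515, 347], [0.7161, -0.2365]), ([515, 329], [0.719, -0.2167]), ([497, 302], [0.7082, -0.1823]), ([437, 257], [0.6688, -0.1208]), ([426, 256], [0.6605, -0.1166])]
red area 958.5 centre [279. 204.] size [28. 41.] [([274, 184], [0.5682, -0.0167]), ([266, 201], [0.5576, -0.0266]), ([265, 218], [0.5517, -0.0389]), ([272, 224], [0.5549, -0.0454]), ([288, 224], [0.5664, -0.05]), ([293, 207], [0.575, -0.0386]), ([292, 186], [0.5802, -0.023])]
[282.9924418  213.32260854]
green 167 [207.05988024 229.47305389] [ 0.47280802 -0.05316584  0.084     ]
[-0.04399483 -0.08295213  0.03637829]
```

The probe stands in the middle well (red at wrist 280,205 as expected). Next, the button at about (0.472,−0.0525).

Emit:
carry_out --motion '[{"xyz":[-0.008,-0.014,0],"angular":[0,0,0]},{"xyz":[-0.018,-0.034,0],"angular":[0,0,0]},{"xyz":[-0.03,-0.055,0],"angular":[0,0,0]},{"xyz":[-0.04,-0.073,0],"angular":[0,0,0]},{"xyz":[-0.045,-0.082,0],"angular":[0,0,0]},{"xyz":[-0.046,-0.084,0],"angular":[0,0,0]},{"xyz":[-0.046,-0.084,0.02],"angular":[0,0,0]},{"xyz":[-0.046,-0.084,0.05],"angular":[0,0,0]},{"xyz":[-0.046,-0.084,0.08],"angular":[0,0,0]},{"xyz":[-0.046,-0.084,0.11],"angular":[0,0,0]},{"xyz":[-0.046,-0.084,0.135],"angular":[0,0,0]},{"xyz":[-0.046,-0.084,0.15],"angular":[0,0,0]}]' --hand 0

```text
clock: 23.15
position: [0.4706, -0.052, 0.1038]
ee_rot: [0.826, 0.563, -0.001, -0.001]
ft_force: [0.1, 0.2, 0.1]
grip_width: 0.001
grasp_force: 0.0
```

Emit:
carry_out --motion '[{"xyz":[0,0,0.005],"angular":[0,0,0]},{"xyz":[0,0,0.01],"angular":[0,0,0]},{"xyz":[0,0,0.015],"angular":[0,0,0]},{"xyz":[0,0,0.018],"angular":[0,0,0]},{"xyz":[0,0,0.018],"angular":[0,0,0]},{"xyz":[0,0,0.018],"angular":[0,0,0]}]'

```text
clock: 23.75
position: [0.4715, -0.0526, 0.0887]
ee_rot: [0.827, 0.563, 0.0, 0.0]
ft_force: [-0.1, 0.1, 0.4]
grip_width: -0.002
grasp_force: 0.0
```

Run:
```python
from h import *
o=get_obs();print(o['position'],o['ft_force'],o['grip_width'])
c=snap('wrist');h=cv2.cvtColor(c['img'],cv2.COLOR_RGB2HSV);m=cv2.inRange(h,(55,120,40),(85,255,255))
n,l,st,ce=cv2.connectedComponentsWithStats(m)
for i in range(1,n):
  if st[i][4]>60:print('green',st[i],ce[i],plane(c,*ce[i],.084))
print(proj(c,[.472,-.0525,.084]),proj(c,o['position']+np.array([0,0,.018])))
```

```text
[ 0.47145602 -0.052564    0.08867293] [-0.06612747  0.09392044  0.35995895] -0.0021153601739206766
green [264 232  39  33 850] [282.25294118 246.91529412] [ 0.47167806 -0.04886492  0.084     ]
[285.23747195 252.43713372] [284.45471226 271.73260599]
```

Emit:
carry_out --motion '[{"xyz":[0,0,0.004],"angular":[0,0,0]},{"xyz":[0,0,0.008],"angular":[0,0,0]},{"xyz":[0,0,0.012],"angular":[0,0,0]},{"xyz":[0,0,0.016],"angular":[0,0,0]},{"xyz":[0,0,0.02],"angular":[0,0,0]},{"xyz":[0,0,0.022],"angular":[0,0,0]},{"xyz":[0,0,0.022],"angular":[0,0,0]}]'

```text
clock: 24.5
position: [0.471, -0.0525, 0.0661]
ee_rot: [0.827, 0.563, -0.0, -0.0]
ft_force: [0.2, -1.3, 2.0]
grip_width: -0.0
grasp_force: 1.0
```

Contact at z≈0.066, as the tip offset predicted. Now I press further.

Emit:
carry_out --motion '[{"xyz":[0,0,0.002],"angular":[0,0,0]},{"xyz":[0,0,0.004],"angular":[0,0,0]},{"xyz":[0,0,0.006],"angular":[0,0,0]},{"xyz":[0,0,0.007],"angular":[0,0,0]},{"xyz":[0,0,0.007],"angular":[0,0,0]}]'

```text
clock: 25.0
position: [0.4715, -0.0526, 0.0608]
ee_rot: [0.827, 0.563, -0.0, 0.0]
ft_force: [-9.7, 1.9, 24.0]
grip_width: -0.001
grasp_force: 11.5
```

24 N with the motion stalled means the button is at its stop. Retreat and check.

Emit:
carry_out --motion '[{"xyz":[0,0,-0.01],"angular":[0,0,0]},{"xyz":[0,0,-0.03],"angular":[0,0,0]},{"xyz":[0,0,-0.06],"angular":[0,0,0]},{"xyz":[0,0,-0.1],"angular":[0,0,0]},{"xyz":[0,0,-0.14],"angular":[0,0,0]},{"xyz":[0,0,-0.18],"angular":[0,0,0]},{"xyz":[0,0,-0.21],"angular":[0,0,0]},{"xyz":[0,0,-0.22],"angular":[0,0,0]},{"xyz":[0,0,-0.22],"angular":[0,0,0]},{"xyz":[0,0,-0.22],"angular":[0,0,0]}]'

```text
clock: 26.0
position: [0.4707, -0.0525, 0.2779]
ee_rot: [0.827, 0.563, -0.001, -0.001]
ft_force: [0.5, -0.3, -0.9]
grip_width: -0.0
grasp_force: 0.0
```

Run:
```python
from h import *
o=get_obs();print(o['position'],o['ft_force'],o['clock'])
for n in('wrist','scene'):
    c=snap(n);hsv=cv2.cvtColor(c['img'],cv2.COLOR_RGB2HSV)
    m=cv2.inRange(hsv,(0,140,40),(9,255,255));N,l,st,ce=cv2.connectedComponentsWithStats(m)
    print(n,[(st[i].tolist(),ce[i].round().tolist()) for i in range(1,N) if st[i][4]>40],'exp top/bottom',proj(c,[.566,-.0405,.1765]),proj(c,[.566,-.0405,.1025]))
    u,v=proj(c,[.472,-.0525,.084]).astype(int)
    if n=='wrist':print('button px rgb',c['img'][v,u])
    x,y=proj(c,[.622,-.003,.12]).astype(int);print('knob px',(x,y),c['img'][y,x])
    y0,x0=proj(c,[.555,-.02,.1]).astype(int)[::-1]
    scr=c['img'][max(0,v-60):v+20,max(0,u-40):u+80];print('bright green px',int(((scr[:,:,1]>150)&(scr[:,:,0]<130)).sum()))
```

```text
[ 0.47073255 -0.05253578  0.27792796] [ 0.51642587 -0.25591106 -0.87927052] 26.0
wrist [([464, 12, 18, 35, 132], [472.0, 27.0]), ([359, 132, 40, 31, 733], [382.0, 147.0]), ([467, 219, 93, 82, 3432], [520.0, 258.0])] exp top/bottom [390.76301195 149.78832254] [368.1304349  142.09041287]
button px rgb [ 47 137  69]
knob px (np.int64(418), np.int64(82)) [33 31 32]
bright green px 0
scene [([411, 177, 30, 78, 923], [428.0, 214.0]), ([307, 188, 14, 15, 93], [314.0, 193.0])] exp top/bottom [315.73405427 189.77062225] [313.53295904 222.056979  ]
knob px (np.int64(308), np.int64(200)) [80 81 77]
bright green px 45
```

```bash
python3 -c "
from workcell import *
print(hand_in())"
```

```text
the job is handed in; nothing more can be done
None
```

I swung the cover fully aside, lowered the red probe to the floor of the 8 mm well where it stands free, then pressed the green button to its stop, and handed the job in at about 26 s.

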